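# Funnel in the jar, then hold the screw bin's lid open

### The job

I want to refill the open jar with screws from the plywood bin and need both hands for scooping: set the steel funnel upright in the mouth of the open glass jar, resting fully down on the neck, and let go of it. Then lift the bin's lid and hold it open at 60 degrees from shut, as near as you can judge by eye; it has no stay and falls shut if let go, so finish while still holding it at that angle, and never let it go right over the back. Leave the jar standing and leave the other things on the bench as they are.

Things in the scene. Friction and masses are not known exactly. Their poses are not given: they have to be found in the camera images.
- funnel: Loose round stainless funnel, 68 mm tall, 90 g, upright on its spout on the grey mat. Upwards: tapered spout 34 mm long, 34 mm outside at the foot, 38 at its top; cone 22 mm high, 38 to 66 mm; straight collar 66 mm across, 12 mm high (grip across it from above). Origin: centre of the spout's foot, z up. Seated, the cone rests on the jar's rim, the foot about 40 mm below the rim.
- jar: Loose open glass jar without its cap, a few screws in the bottom: 112 mm tall, body 78 mm in diameter up to a height of 82 mm, shoulder to 95 mm, then a straight neck 54 mm in outside and 46 mm in inside diameter; about 0.35 kg. It stands on the grey mat. Origin: centre of its underside; z up.
- jar_rim (a point): Centre of the open jar's mouth, in the plane of its rim, 112 mm above the jar's underside; z up.
- bin: Bin of 12 mm birch plywood for loose screws, fixed to the bench: 170 mm deep (its x), 220 mm wide (its y), 110 mm high without the lid. Its front (its -x side, with a card holder) roughly faces the robot. Origin: centre of its underside; the hinge runs along its y axis on the top of the back (+x) wall.
- lid_board: The bin's lid with its pull: plywood 173 mm front to back, 226 wide, 12 thick, 0.36 kg, lying on the bin's rim. Amid its front edge a dark hardwood pull stands out level with the board: 40 mm to the front, 32 wide (along the hinge), 16 thick, free space under and beside it. Origin: middle of the hinge line; axes are the bin's when shut and turn with the lid.
- lid_pull (a point): Centre of the lid's pull, 22 mm in front of the lid's front edge, 198 mm from the hinge line, about 120 mm above the bench when shut. Moves with the lid on a circle about the hinge. Gripped on its two sides (fingers closing along the hinge direction) it can turn between the fingers.
- lid_hinge (a point): Middle of the lid's hinge line, 111 mm above the bench, at the back of the bin; the hinge axis is the bin's y axis.
- lid (a joint): Opening angle of the lid in rad: 0 shut, grows as the lid is lifted, 1.047 is 60 degrees, 1.57 upright, 1.85 hinge stop. The hinge is free: the lid falls shut when let go below upright and falls over the back beyond it; near 60 degrees about 1 N at the pull holds it.
- board: Thin grey bench mat, 260 x 240 x 3 mm, fixed flat on the bench; the funnel and the open jar stand on it. Origin: centre of its underside.
- full_jar: Bystander: closed glass jar with its steel cap on, 78 mm in diameter, 115 mm tall, beyond the work. Origin: centre of its underside.
- jar_cap: Bystander: flat steel screw cap of the open jar, 62 mm in diameter, 14 mm high, lying beyond the work. Origin: centre of its underside.
- oilstone: Bystander: brown oilstone block, 200 x 52 x 25 mm, lying on the bench nearer the robot. Origin: centre of its underside.
- hammer: Bystander: hammer with a wooden handle, lying on the bench nearer the robot. Origin: middle of its underside.
Mind the look-alikes: they are no part of the job. What is shaped like the jar but black or orange is not meant. Several things have the shape of the funnel; the one meant has the colours described above.

How it is judged:
On the way, in this order (a step that is already met when the one before it is completed fails the run):
1. the funnel sits upright and fully down in the open jar's mouth and has been let go (horizontal distance between funnel and jar_rim below 0.007 m and z of funnel in the frame of jar_rim below -0.034 m and angle between funnel's own z axis and vertical below 0.12 rad and contact force between funnel and the arm below 0.05 N and contact force between funnel and the fingers below 0.05 N), for 0.2 s.
2. the lid is held still by the robot at 60 degrees, give or take 9 (value of joint lid between 0.89 and 1.204 rad and velocity of joint lid between -0.1 and 0.1 rad/s and (contact force between lid_board and the fingers above 0.2 N or contact force between lid_board and the arm above 0.2 N)), for 0.5 s.
At the end, for the whole second after the job is handed in: Robot holds the lid still (contact over 0.2 N), 60 degrees open within 9, no loose thing propping it; the funnel, let go, sits upright within 7 degrees in the open jar, within 7 mm of the mouth's centre, spout end over 34 mm below the rim; jar upright on the mat; all at rest (all of step 1 and all of step 2 and contact force between lid_board and full_jar below 0.05 N and contact force between lid_board and oilstone below 0.05 N and contact force between lid_board and hammer below 0.05 N and contact force between lid_board and jar_cap below 0.05 N and contact force between lid_board and jar below 0.05 N and contact force between lid_board and funnel below 0.05 N and angle between jar's own z axis and vertical below 0.08 rad and height (world z) of jar below 0.008 m and linear speed of each of jar, funnel below 0.02 m/s); the arm keeps its last pose, push and grip.
It fails at once if the lid goes over the back (beyond 85 degrees) (value of joint lid above 1.484 rad).
It fails at once if the open jar is knocked over (angle between jar's own z axis and vertical above 0.4 rad).
It fails at once if the closed jar, jar cap, oilstone or hammer is moved by over 30 mm (distance of any of full_jar, jar_cap, oilstone, hammer from where it was at the start of the episode above 0.03 m).
It also fails if it takes over 61 s, if anything falls off the work surface, if the arm or the gripper's body presses on something with over 40 N, if the wrist force passes 120 N, or if a joint passes its speed limit or range.

### The arm

A 7-joint arm with a two-finger parallel gripper is mounted at the origin on the work surface. World frame = base frame: x ahead of the robot, y to its left, z up, the work surface at z = 0. Lengths are in m, angles in rad, forces in N, time in s.
With the tool pointing down it reaches from about 0.4 to 0.85 m from the base axis. Payload 10.4 kg.
Tool frame: the origin (TCP) lies at the very end of the fingers, on their centre line; the grasp point (between the pads) lies 19 mm behind it; z points along the fingers, y is the line along which they close (so a half turn about z gives the same grasp; the last joint's range is limited). The gripper opens to 87 mm and grips with 3 to 60 N. Pads are 19 mm wide; open, the fingers measure 117 mm over their backs; the gripper's body (75 mm by 190 mm) begins 51 mm behind the grasp point.
Start: joints at [-1.234, 0.332, -0.065, 1.46, 0.022, 1.35, -0.088], TCP at [0.22, 0.585, 0.223] pointing down, gripper open.
Joint ranges: [-2.6, 2.6], [-0.5, 2.12], [-1.47, 1.34], [0.16, 2.42], [-1.27, 4.41], [0.06, 2.06], [-2.6, 2.6]. Speed limits (rad/s): [2.22, 2.22, 2.79, 2.79, 3.14, 3.14, 3.14].

### API

Orientations are given as a unit quaternion [x, y, z, w].
In Python, from bench import * gives the robot as it stands.
- The arm moves only by the tool carry_out, never from a script. Its argument "deltas" is a list of rows, each an object with "hand": the finger opening in mm, from 0 to 87; "dp": the shift along the tool's x, y, z each as a share of 250 mm, from -1 to 1, a list of three; "spin": the turn about the tool's z as a share of pi rad, from -1 to 1. In form: [{"hand": hand, "dp": [dx, dy, dz], "spin": spin}, ...]. A call has 1 to 20 rows; each row is the pose to reach, as a shift and turn from the pose commanded when the call began, along the tool's axes at that moment, turning the shorter way round; what a row does not reach only later rows make up. A row lasts 1/10 s, in which the tool goes at most 50 mm and 8.59 degrees, less where a joint would pass 70% of its speed; a pose out of reach is approached as far as the arm can. A call with a number of a shift or a turn outside -1 to 1 is refused whole. A call with a gripper value outside its range is refused whole. The fingers move at their own pace and stop on an object; "force" is the grip in N (left out, the last holds). Time passes only in rows, so rows that repeat a pose let the fingers close. It gives the time, the measured TCP pose, the force, the opening and the grip force at its end, in the units of the state.
- read_state(): the state, without advancing time (a new reading comes with each control period).
- camera(name): name is "scene" or "top"; returns the picture (420x560x3 uint8, red, green, blue); there is no depth.
- get_calibration(name): a dict with "fx", "fy", "cx", "cy" (pixels), "R" (3x3) and "t" (3): a world point X has camera coordinates R X + t. Camera axes: x right, y down, z forward; pixel columns grow to the right and rows downward; lengths in m; the calibration is good to about 2 mm. A picture is of the moment at which its call begins. get_calibration takes no time and is no camera call.
- close_job(): hands the job in; it is judged then, once.
The state is a dict: "time": time; "joint_positions": joint angles; "joint_vel": joint speeds; "joint_torque": joint torques, N m; "ee_pos": TCP position; "eef_rot": TCP orientation; "ft_force": force on the tool from outside, world axes, zero at the start; "torque": the same for the moment, N m; "width": finger opening in m; "grip_force": force on a finger pad.
Only numpy, scipy, OpenCV 4.12 (cv2) and the standard library are available. Lean on these libraries where they do the work, as an engineer would, in place of code of your own. Each camera call takes 0.05 s, during which the arm holds its last target. There are 200 camera calls.

## Working session

There is one attempt and no reset: what is moved stays moved. The work goes in short steps, Python scripts to look and compute and a tool call to move; the robot and the scene stay as the last step left them, time stands still between calls to the robot, and variables do not carry over. Pictures are saved under pics/ and viewed, at most 10 in all, crops included, and the job is handed in when it is done.

Besides the shell and the picture viewer there is one more tool, called as name(argument=value, ...), one argument or row to a line, values as JSON. carry_out: Moves the arm, as the interface text tells. Its arguments: {"type":"object","properties":{"deltas":{"type":"array","items":{"type":"object","properties":{"hand":{"type":"number"},"dp":{"type":"array","items":{"type":"number","minimum":-1,"maximum":1}},"spin":{"type":"number","minimum":-1,"maximum":1}}}},"force":{"type":"number"}},"required":["deltas"]}

```bash
mkdir -p pics
cat > h.py <<'E'
from bench import *
import numpy as np, cv2
def save(name,f): 
    im=camera(name); cv2.imwrite(f,im[:,:,::-1]); return im
def ray(name,u,v):
    c=get_calibration(name);R=np.array(c['R']);t=np.array(c['t'])
    d=R.T@np.array([(u-c['cx'])/c['fx'],(v-c['cy'])/c['fy'],1.]);return -R.T@t,d/np.linalg.norm(d)
def onz(name,u,v,z):
    o,d=ray(name,u,v);return o+d*(z-o[2])/d[2]
def tri(a,b):
    A=np.zeros((3,3));B=np.zeros(3)
    for n,u,v in (('scene',*a),('top',*b)):
        o,d=ray(n,u,v);P=np.eye(3)-np.outer(d,d);A+=P;B+=P@o
    return np.linalg.solve(A,B)
def proj(name,X):
    c=get_calibration(name);p=np.array(c['R'])@np.array(X)+np.array(c['t']);return np.array([c['fx']*p[0]/p[2]+c['cx'],c['fy']*p[1]/p[2]+c['cy']])
E
python3 - <<'E'
from h import *
save('scene','pics/s0.png');save('top','pics/t0.png')
for n in('scene','top'):print(n,{k:np.round(v,3).tolist() for k,v in get_calibration(n).items()})
print(read_state())
E
```

```text
scene {'fx': 455.831, 'fy': 455.831, 'cx': 285.23, 'cy': 207.87, 'R': [[0.803, 0.597, -0.008], [0.357, -0.492, -0.794], [-0.478, 0.634, -0.608]], 't': [-0.397, -0.142, 1.513]}
top {'fx': 543.239, 'fy': 543.239, 'cx': 286.052, 'cy': 215.914, 'R': [[0.11, -0.994, -0.003], [-0.971, -0.107, -0.213], [0.212, 0.026, -0.977]], 't': [-0.11, 0.571, 1.169]}
{'time': 0.1, 'joint_positions': array([-1.23357931,  0.33277388, -0.06469349,  1.46087018,  0.0215908 ,
        1.34988022, -0.08850287]), 'joint_vel': array([-0.00088261, -0.00219591,  0.00110515, -0.00258082, -0.00053228,
       -0.00045681,  0.00048329]), 'joint_torque': array([ 9.20395505e-04, -6.24540067e+01,  2.41550419e-02, -3.90718496e+01,
       -6.13964838e-02,  3.65295983e-02,  5.92139918e-05]), 'ee_pos': array([0.21994658, 0.58465101, 0.22184907]), 'eef_rot': array([ 1.78935371e-01,  9.83860636e-01, -6.12307546e-04, -8.61756229e-05]), 'ft_force': array([ 0.61552826,  0.53493862, -0.28966771]), 'torque': array([ 0.00401609, -0.00470695,  0.01352881]), 'grip_force': 0.0, 'width': 0.08681124632894889}
```

View pics/s0.png

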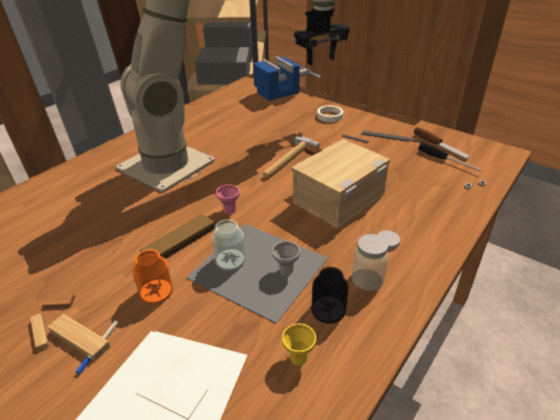

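View pics/t0.png

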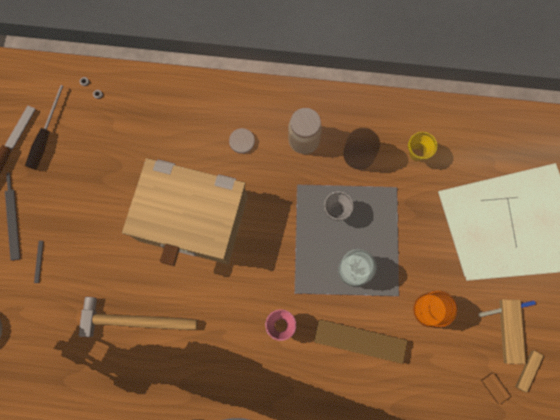

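The steel-grey funnel stands on the mat at scene (286,256) and top (339,207). The other two funnels are pink (scene 228,198) and yellow (scene 298,345), so the grey one fits. The clear open jar is at scene (229,245) and top (357,267). The other jar shapes are orange, black and the closed one. The bin's pull is at top (170,255). I'll confirm this with one enlarged composite crop.

Run:
```python
from h import *
s=cv2.imread('pics/s0.png');t=cv2.imread('pics/t0.png')
r=lambda i,x,y,w,h,k:cv2.resize(i[y:y+h,x:x+w],None,fx=k,fy=k,interpolation=cv2.INTER_CUBIC)
a=np.hstack([r(s,200,210,100,75,4),r(t,310,180,100,75,4)])
b=np.hstack([r(t,310,225,100,75,4),r(t,110,150,150,112.5.__int__(),400/150)])
h=min(a.shape[0],300)
b=cv2.resize(b,(800,300)) if b.shape[1]==800 else b
cv2.imwrite('pics/crop.png',np.vstack([a,b]))
```

```text
Traceback (most recent call last):
ValueError: all the input array dimensions except for the concatenation axis must match exactly, but along dimension 0, the array at index 0 has size 300 and the array at index 1 has size 299
```

Run:
```python
from h import *
s=cv2.imread('pics/s0.png');t=cv2.imread('pics/t0.png')
r=lambda i,x,y,w,h:cv2.resize(i[y:y+h,x:x+w],(400,300),interpolation=cv2.INTER_CUBIC)
cv2.imwrite('pics/crop.png',np.vstack([np.hstack([r(s,205,215,100,75),r(t,310,180,100,75)]),np.hstack([r(t,310,225,100,75),r(t,110,155,148,111)])]))
```

```text
(no output)
```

View pics/crop.png

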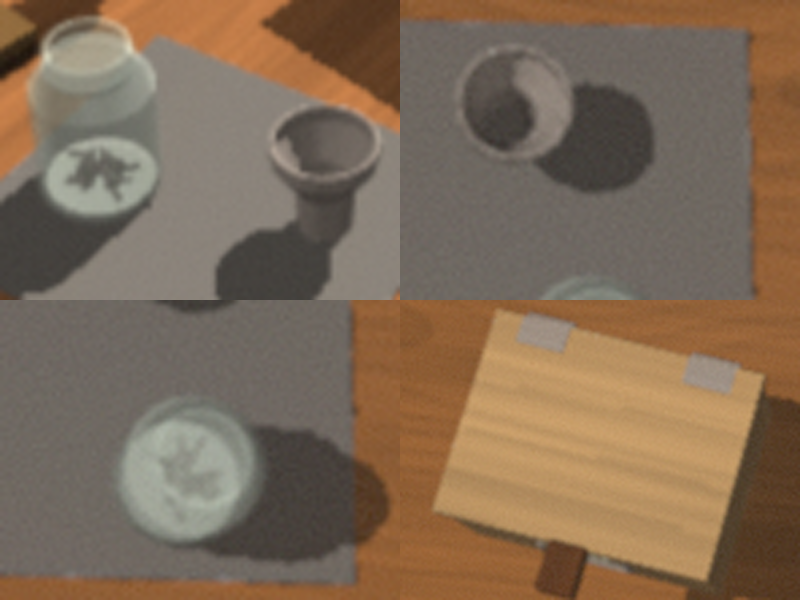

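The crop confirms it: the grey steel funnel's rim centre is at scene (286,251) and top (339,205.5), and the clear open jar's rim centre is at scene (227,227). The lid corners in top are about (146,158), (244,183), (224,260) and (123,234).

Run:
```python
from h import *
np.set_printoptions(precision=4,suppress=True)
print('fun',tri((286.3,251.2),(339,205.5)), onz('scene',286.3,251.2,.071),onz('top',339,205.5,.071))
print('jar base scene',onz('scene',230.2,259.2,.006),'rim scene',onz('scene',226.8,227,.115))
j=onz('scene',226.8,227,.115)[:2]
L=[onz('top',u,v,.122) for u,v in((145.9,158.3),(244.3,182.8),(224,259.7),(122.6,233.8))]
L=np.array(L);print(L, np.linalg.norm(np.roll(L,-1,0)-L,axis=1))
hm=(L[0]+L[1])/2;fm=(L[2]+L[3])/2;d=(fm-hm);d/=np.linalg.norm(d);print('hinge',hm,'front',fm,'dir',d,'yaw',np.degrees(np.arctan2(-d[1],-d[0])),'pull',hm+d*.198, 'pull px',onz('top',170,255,.125))
s=cv2.imread('pics/s0.png');t=cv2.imread('pics/t0.png')
f=tri((286.3,251.2),(339,205.5))[:2]
k=4
S=cv2.resize(s,None,fx=k,fy=k,interpolation=cv2.INTER_CUBIC);T=cv2.resize(t,None,fx=k,fy=k,interpolation=cv2.INTER_CUBIC)
th=np.linspace(0,2*np.pi,60)
def circ(x,z,r,c):
    for I,n in((S,'scene'),(T,'top')):
        p=np.array([proj(n,[x[0]+r*np.cos(a),x[1]+r*np.sin(a),z]) for a in th]);cv2.polylines(I,[np.int32((p+.5)*k)],True,c,1)
circ(f,.071,.033,(0,0,255));circ(f,.003,.017,(0,255,255));circ(f,.059,.033,(0,255,0))
circ(j,.115,.027,(0,0,255));circ(j,.003,.039,(0,255,255));circ(j,.085,.039,(0,255,0))
cr=lambda I,x,y:I[y*k:(y+75)*k,x*k:(x+100)*k]
cv2.imwrite('pics/ov.png',np.vstack([np.hstack([cr(S,205,215),cr(T,310,180)]),np.hstack([cr(T,310,225),cr(T,130,220)])]))
```

```text
fun [ 0.6162 -0.1617  0.0692] [ 0.6184 -0.162   0.071 ] [ 0.6146 -0.1626  0.071 ]
jar base scene [ 0.4799 -0.2127  0.006 ] rim scene [ 0.4836 -0.2155  0.115 ]
[[0.6618 0.2736 0.122 ]
 [0.63   0.0508 0.122 ]
 [0.4578 0.0721 0.122 ]
 [0.4892 0.2952 0.122 ]] [0.225  0.1734 0.2253 0.1739]
hinge [0.6459 0.1622 0.122 ] front [0.4735 0.1837 0.122 ] dir [-0.9923  0.1237  0.    ] yaw -7.104085382965167 pull [0.4494 0.1867 0.122 ] pull px [0.4548 0.1866 0.125 ]
```

View pics/ov.png

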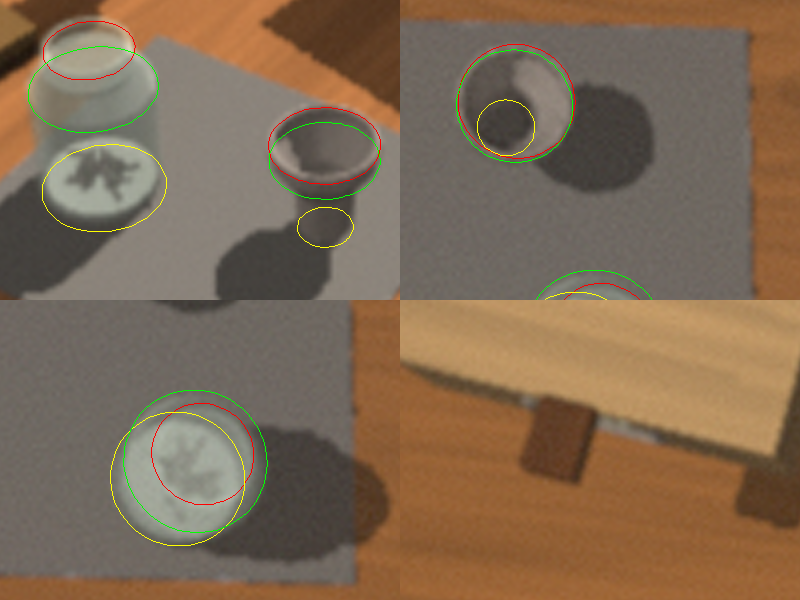

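The overlay fits the funnel: centre (0.616,-0.162), collar top at z≈0.07. It also fits the jar: centre about (0.482,-0.2145). The pull is at top (170,255), about (0.45,0.187). I'll start moving, going high over to the funnel in three hops.

carry_out(
  deltas=[
    {"hand": 87,"dp": [-0.845,-0.747,0],"spin": 0},
    {"hand": 87,"dp": [-0.845,-0.747,0],"spin": 0},
    {"hand": 87,"dp": [-0.845,-0.747,0],"spin": 0},
    {"hand": 87,"dp": [-0.845,-0.747,0],"spin": 0},
    {"hand": 87,"dp": [-0.845,-0.747,0],"spin": 0},
    {"hand": 87,"dp": [-0.845,-0.747,0],"spin": 0},
    {"hand": 87,"dp": [-0.845,-0.747,0],"spin": 0},
    {"hand": 87,"dp": [-0.845,-0.747,0],"spin": 0},
  ],
  force=15,
)

```text
time: 0.9
ee_pos: [0.352, 0.3356, 0.2225]
eef_rot: [0.18, 0.984, 0.0, -0.0]
ft_force: [-0.5, -0.1, 0.7]
width: 0.0872
grip_force: 0.0
```

carry_out(
  deltas=[
    {"hand": 87,"dp": [-0.845,-0.747,0],"spin": 0},
    {"hand": 87,"dp": [-0.845,-0.747,0],"spin": 0},
    {"hand": 87,"dp": [-0.845,-0.747,0],"spin": 0},
    {"hand": 87,"dp": [-0.845,-0.747,0],"spin": 0},
    {"hand": 87,"dp": [-0.845,-0.747,0],"spin": 0},
    {"hand": 87,"dp": [-0.845,-0.747,0],"spin": 0},
    {"hand": 87,"dp": [-0.845,-0.747,0],"spin": 0},
    {"hand": 87,"dp": [-0.845,-0.747,0],"spin": -0.075},
    {"hand": 87,"dp": [-0.845,-0.747,0],"spin": -0.075},
    {"hand": 87,"dp": [-0.845,-0.747,0],"spin": -0.075},
  ],
)

```text
time: 1.9
ee_pos: [0.4836, 0.0888, 0.2223]
eef_rot: [0.06, 0.998, -0.0, -0.0]
ft_force: [-0.2, 0.2, -0.3]
width: 0.0872
grip_force: 0.0
```

```bash
cat >> h.py <<'E'
from scipy.spatial.transform import Rotation as Ro
def togo(target):
    s=read_state();M=Ro.from_quat(s['eef_rot']).as_matrix();d=M.T@(np.array(target)-s['ee_pos'])
    print('t',s['time'],'ee',s['ee_pos'].round(4),'y_t',M[:,1].round(4),'z_t',M[:,2].round(3),'dp',(d/.25).round(4),'w',round(s['width'],4),'F',s['ft_force'].round(2),'g',s['grip_force'])
E
python3 - <<'E'
from h import *
togo([.616,-.162,.2]);print('fulljar',onz('top',306,122,.115),'black',onz('top',361,146,.1))
E
```

```text
t 1.9 ee [0.4836 0.0888 0.2223] y_t [ 0.1197  0.9928 -0.    ] z_t [-0.001  0.    -1.   ] dp [-0.6458 -0.9325  0.0887] w 0.0872 F [-0.2   0.24 -0.33] g 0.0
fulljar [ 0.7878778  -0.06844322  0.115     ] black [ 0.75026227 -0.19754315  0.1       ]
```

carry_out(
  deltas=[
    {"hand": 87,"dp": [-0.646,-0.933,0.09],"spin": 0},
    {"hand": 87,"dp": [-0.646,-0.933,0.09],"spin": 0},
    {"hand": 87,"dp": [-0.646,-0.933,0.09],"spin": 0},
    {"hand": 87,"dp": [-0.646,-0.933,0.09],"spin": 0},
    {"hand": 87,"dp": [-0.646,-0.933,0.09],"spin": 0},
    {"hand": 87,"dp": [-0.646,-0.933,0.09],"spin": 0},
    {"hand": 87,"dp": [-0.646,-0.933,0.09],"spin": 0},
    {"hand": 87,"dp": [-0.646,-0.933,0.09],"spin": 0},
    {"hand": 87,"dp": [-0.646,-0.933,0.2],"spin": 0},
    {"hand": 87,"dp": [-0.646,-0.933,0.3],"spin": 0},
    {"hand": 87,"dp": [-0.646,-0.933,0.3],"spin": 0},
    {"hand": 87,"dp": [-0.646,-0.933,0.3],"spin": 0},
  ],
)

```text
time: 3.1
ee_pos: [0.6156, -0.1629, 0.1482]
eef_rot: [0.061, 0.998, 0.0, -0.0]
ft_force: [-0.1, 0.7, 1.0]
width: 0.0869
grip_force: 0.0
```

Run:
```python
from h import *
togo([.616,-.162,.048])
a=save('scene','pics/s1.png');b=save('top','pics/t1.png')
a=cv2.resize(a[180:300,210:370],(400,300),interpolation=2);b=cv2.resize(b[135:255,260:420],(400,300),interpolation=2)
cv2.imwrite('pics/c1.png',np.hstack([a,b])[:,:,::-1])
```

```text
t 3.1 ee [ 0.6156 -0.1629  0.1482] y_t [1.225e-01 9.925e-01 9.000e-04] z_t [-0.     0.001 -1.   ] dp [-0.0012  0.0034  0.4006] w 0.0869 F [-0.06  0.68  1.02] g 0.0
```

View pics/c1.png

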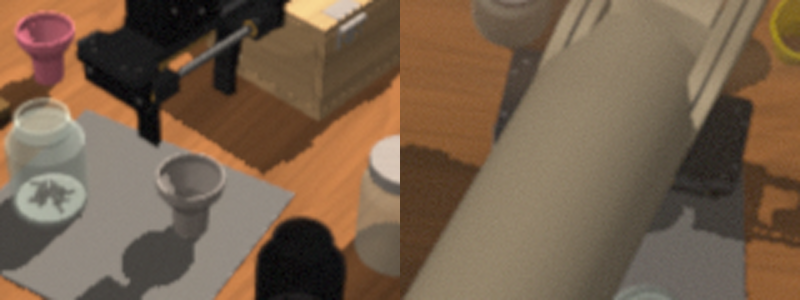

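The scene crop shows both fingertips, at (150,140) and (227,95), straddling the grey funnel whose rim is at (190,178). The top view is blocked by the arm. Next I'll descend and grip.

carry_out(
  deltas=[
    {"hand": 87,"dp": [0,0.003,0.15],"spin": 0},
    {"hand": 87,"dp": [0,0.003,0.25],"spin": 0},
    {"hand": 87,"dp": [0,0.003,0.34],"spin": 0},
    {"hand": 87,"dp": [0,0.003,0.4],"spin": 0},
    {"hand": 87,"dp": [0,0.003,0.4],"spin": 0},
    {"hand": 74,"dp": [0,0.003,0.4],"spin": 0},
    {"hand": 70,"dp": [0,0.003,0.4],"spin": 0},
    {"hand": 66,"dp": [0,0.003,0.4],"spin": 0},
    {"hand": 60,"dp": [0,0.003,0.4],"spin": 0},
    {"hand": 60,"dp": [0,0.003,0.4],"spin": 0},
    {"hand": 60,"dp": [0,0.003,0.4],"spin": 0},
    {"hand": 60,"dp": [0,0.003,0.4],"spin": 0},
  ],
  force=15,
)

```text
time: 4.4
ee_pos: [0.616, -0.164, 0.0482]
eef_rot: [0.062, 0.998, 0.0, 0.001]
ft_force: [0.1, 0.8, 5.8]
width: 0.064
grip_force: 15.4
```

carry_out(
  deltas=[
    {"hand": 60,"dp": [0,0,-0.05],"spin": 0},
    {"hand": 60,"dp": [0,0,-0.2],"spin": 0},
    {"hand": 60,"dp": [0,0,-0.4],"spin": 0},
    {"hand": 60,"dp": [0,0,-0.6],"spin": 0},
    {"hand": 60,"dp": [0,0,-0.6],"spin": 0},
    {"hand": 60,"dp": [0,0,-0.6],"spin": 0},
  ],
)

```text
time: 5.0
ee_pos: [0.6157, -0.1644, 0.1989]
eef_rot: [0.062, 0.998, 0.0, 0.001]
ft_force: [-0.6, -0.3, -1.0]
width: 0.0646
grip_force: 15.6
```

Run:
```python
from h import *
togo([.482,-.2145,.198])
a=save('scene','pics/s2.png');b=save('top','pics/t2.png')
np.save('s2.npy',a)
a=cv2.resize(a[150:285,200:380],(800,600),interpolation=2)
cv2.imwrite('pics/c2.png',a[:,:,::-1])
```

```text
t 5.0 ee [ 0.6157 -0.1644  0.1989] y_t [1.241e-01 9.923e-01 2.000e-04] z_t [ 0.002 -0.    -1.   ] dp [ 0.5058 -0.2654  0.0024] w 0.0646 F [-0.65 -0.31 -1.03] g 15.578545969691433
```

View pics/c2.png

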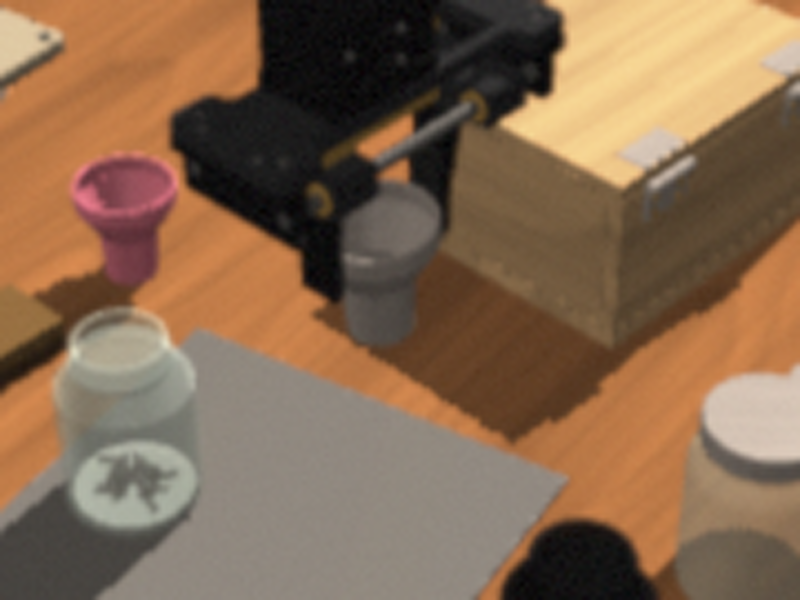

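The funnel is held upright, with the foot's centre near scene (285.5,223) and the jar rim's centre at (227,226.8). The relative shift from the same camera will cancel the calibration bias.

Run:
```python
from h import *
f=onz('scene',285.5,223.1,.154);r=onz('scene',227,226.8,.115);print('foot',f,'rim',r,r-f)
togo(read_state()['ee_pos']+np.r_[(r-f)[:2],0]);togo([.482,-.2145,.2])
# jar rim from top view at start: fit by edge score over both views
S=cv2.imread('pics/s0.png',0).astype(float);T=cv2.imread('pics/t0.png',0).astype(float)
g=lambda I:cv2.GaussianBlur(np.hypot(cv2.Sobel(I,-1,1,0),cv2.Sobel(I,-1,0,1)),(0,0),1).astype(np.float32)
G={'scene':g(S),'top':g(T)};th=np.linspace(0,2*np.pi,90)
def sc(n,x,y,z,r):
    p=np.array([proj(n,[x+r*np.cos(a),y+r*np.sin(a),z]) for a in th],np.float32);return cv2.remap(G[n],p[:,:1],p[:,1:],1).mean()
for n in('scene','top'):
  for z,r in((.115,.027),(.085,.039)):
    b=max((sc(n,x,y,z,r),x,y) for x in np.arange(.47,.497,.0015) for y in np.arange(-.23,-.2,.0015));print(n,z,r,np.round(b,4))
```

```text
foot [ 0.61560221 -0.1603234   0.154     ] rim [ 0.48349642 -0.21467085  0.115     ] [-0.13210579 -0.05434744 -0.039     ]
t 5.1 ee [ 0.6146 -0.1638  0.1963] y_t [1.239e-01 9.923e-01 2.000e-04] z_t [-0.002  0.    -1.   ] dp [ 0.4974 -0.2812  0.0011] w 0.0644 F [ 0.62 -0.26 -1.52] g 15.577218813065716
t 5.1 ee [ 0.6146 -0.1638  0.1963] y_t [1.239e-01 9.923e-01 2.000e-04] z_t [-0.002  0.    -1.   ] dp [ 0.5013 -0.267  -0.0139] w 0.0644 F [ 0.62 -0.26 -1.52] g 15.577218813065716Traceback (most recent call last):
  File "<stdin>", line 12, in <module>
  File "<stdin>", line 12, in <genexpr>
  File "<stdin>", line 9, in sc
  File "h.py", line 16, in proj
    c=get_calibration(name);p=np.array(c['R'])@np.array(X)+np.array(c['t']);return np.array([c['fx']*p[0]/p[2]+c['cx'],c['fy']*p[1]/p[2]+c['cy']])
ValueError: time passes only in moves, steps and waits
```

carry_out(
  deltas=[
    {"hand": 60,"dp": [0.2,-0.11,0],"spin": 0},
    {"hand": 60,"dp": [0.35,-0.19,0],"spin": 0},
    {"hand": 60,"dp": [0.45,-0.25,0],"spin": 0},
    {"hand": 60,"dp": [0.5,-0.275,0],"spin": 0},
    {"hand": 60,"dp": [0.5,-0.275,0.05],"spin": 0},
    {"hand": 60,"dp": [0.5,-0.275,0.1],"spin": 0},
    {"hand": 60,"dp": [0.5,-0.275,0.1],"spin": 0},
    {"hand": 60,"dp": [0.5,-0.275,0.1],"spin": 0},
  ],
)

```text
time: 5.9
ee_pos: [0.4834, -0.216, 0.1715]
eef_rot: [0.061, 0.998, -0.0, -0.001]
ft_force: [0.3, -0.0, -1.2]
width: 0.0647
grip_force: 15.6
```

Run:
```python
from h import *
togo([.482,-.2145,.175])
a=save('scene','pics/s3.png');b=save('top','pics/t3.png')
a=cv2.resize(a[180:270,170:290],(800,600),interpolation=2)
cv2.imwrite('pics/c3.png',a[:,:,::-1])
```

```text
t 5.9 ee [ 0.4834 -0.216   0.1715] y_t [ 1.225e-01  9.925e-01 -5.000e-04] z_t [-0.002 -0.    -1.   ] dp [ 0.0061  0.0053 -0.0138] w 0.0647 F [ 0.35 -0.05 -1.16] g 15.565401339967018
```

View pics/c3.png

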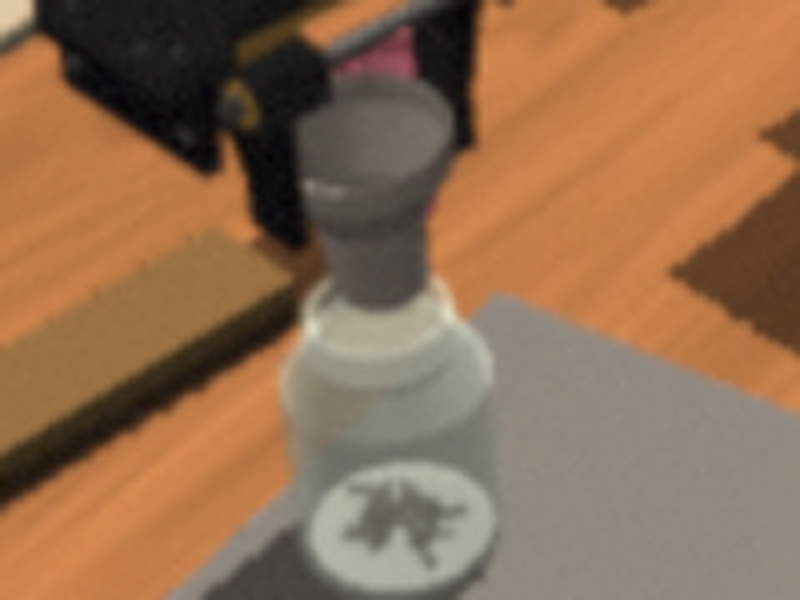

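The foot (centre x 380, about 12 mm up) sits right above the rim's centre at (380,308). I'll lower it slowly.

carry_out(
  deltas=[
    {"hand": 60,"dp": [0,0,0.03],"spin": 0},
    {"hand": 60,"dp": [0,0,0.06],"spin": 0},
    {"hand": 60,"dp": [0,0,0.09],"spin": 0},
    {"hand": 60,"dp": [0,0,0.12],"spin": 0},
    {"hand": 60,"dp": [0,0,0.15],"spin": 0},
    {"hand": 60,"dp": [0,0,0.17],"spin": 0},
    {"hand": 60,"dp": [0,0,0.18],"spin": 0},
    {"hand": 60,"dp": [0,0,0.19],"spin": 0},
    {"hand": 60,"dp": [0,0,0.19],"spin": 0},
  ],
)

```text
time: 6.9
ee_pos: [0.4829, -0.2168, 0.1249]
eef_rot: [0.062, 0.998, 0.0, -0.0]
ft_force: [0.3, -0.3, -1.1]
width: 0.0643
grip_force: 15.6
```

carry_out(
  deltas=[
    {"hand": 60,"dp": [0,0,0.006],"spin": 0},
    {"hand": 60,"dp": [0,0,0.012],"spin": 0},
    {"hand": 60,"dp": [0,0,0.018],"spin": 0},
    {"hand": 60,"dp": [0,0,0.018],"spin": 0},
  ],
)

```text
time: 7.3
ee_pos: [0.483, -0.2165, 0.1205]
eef_rot: [0.062, 0.998, 0.0, 0.0]
ft_force: [0.5, 0.0, 0.0]
width: 0.064
grip_force: 15.5
```

The funnel's weight (about 1 N) has come off the wrist, so it is seated. Now I'll release and rise.

carry_out(
  deltas=[
    {"hand": 66,"dp": [0,0,0],"spin": 0},
    {"hand": 70,"dp": [0,0,0],"spin": 0},
    {"hand": 78,"dp": [0,0,0],"spin": 0},
    {"hand": 87,"dp": [0,0,0],"spin": 0},
    {"hand": 87,"dp": [0,0,0],"spin": 0},
    {"hand": 87,"dp": [0,0,0],"spin": 0},
    {"hand": 87,"dp": [0,0,-0.05],"spin": 0},
    {"hand": 87,"dp": [0,0,-0.15],"spin": 0},
    {"hand": 87,"dp": [0,0,-0.3],"spin": 0},
    {"hand": 87,"dp": [0,0,-0.45],"spin": 0},
    {"hand": 87,"dp": [0,0,-0.45],"spin": 0},
    {"hand": 87,"dp": [0,0,-0.45],"spin": 0},
  ],
)

```text
time: 8.5
ee_pos: [0.4833, -0.217, 0.2343]
eef_rot: [0.062, 0.998, 0.0, 0.001]
ft_force: [0.1, 0.2, -1.3]
width: 0.0867
grip_force: 0.0
```

Run:
```python
from h import *
togo([.445,.187,.235])
a=save('scene','pics/s4.png');b=save('top','pics/t4.png')
a=cv2.resize(a[180:270,170:290],(400,300),interpolation=2);b=cv2.resize(b[200:305,100:240],(400,300),interpolation=2)
cv2.imwrite('pics/c4.png',np.hstack([a,b])[:,:,::-1])
```

```text
t 8.5 ee [ 0.4833 -0.217   0.2343] y_t [1.239e-01 9.923e-01 3.000e-04] z_t [ 0.002  0.    -1.   ] dp [ 0.3523  1.5844 -0.0033] w 0.0867 F [ 0.1   0.21 -1.27] g 0.0
```

View pics/c4.png

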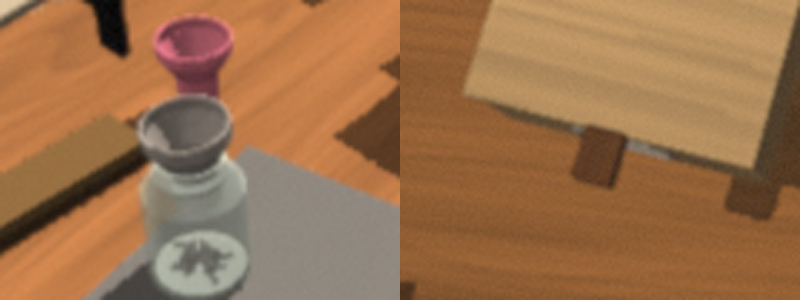

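The funnel sits down on the jar's neck (crop left 185,130). The pull is visible at top (170,255). I'll hop to above the pull and check the funnel numerically on the way.

carry_out(
  deltas=[
    {"hand": 87,"dp": [0.17,0.79,0],"spin": 0},
    {"hand": 87,"dp": [0.17,0.79,0],"spin": 0},
    {"hand": 80,"dp": [0.17,0.79,0],"spin": 0},
    {"hand": 70,"dp": [0.17,0.79,0],"spin": 0},
    {"hand": 60,"dp": [0.17,0.79,0],"spin": 0},
    {"hand": 60,"dp": [0.17,0.79,0],"spin": 0},
  ],
)

```text
time: 9.2
ee_pos: [0.4646, -0.0145, 0.2322]
eef_rot: [0.061, 0.998, -0.0, -0.001]
ft_force: [0.2, 0.2, -0.3]
width: 0.0645
grip_force: 0.0
```

carry_out(
  deltas=[
    {"hand": 60,"dp": [0.17,0.79,0],"spin": 0},
    {"hand": 60,"dp": [0.17,0.79,0],"spin": 0},
    {"hand": 60,"dp": [0.17,0.79,0],"spin": 0},
    {"hand": 60,"dp": [0.17,0.79,0],"spin": 0},
    {"hand": 60,"dp": [0.17,0.79,0],"spin": 0},
    {"hand": 60,"dp": [0.17,0.79,0],"spin": 0},
  ],
)

```text
time: 9.8
ee_pos: [0.4477, 0.1851, 0.2322]
eef_rot: [0.062, 0.998, -0.001, -0.001]
ft_force: [0.8, -0.9, -0.0]
width: 0.06
grip_force: 0.0
```

Run:
```python
from h import *
togo([.447,.187,.106])
a=save('scene','pics/s5.png');b=save('top','pics/t5.png')
print('lidcorner',tri((340,192.7),(244.3,182.8)),onz('top',167.2,264,.126))
th=np.linspace(0,2*np.pi,60)
O=[]
for n,I,(x0,y0) in(('scene',a,(195,195)),('top',b,(310,225))):
    I=I[y0:y0+75,x0:x0+100,::-1];I=cv2.resize(I,(400,300),interpolation=2)
    J=I.copy()
    for z,r,c in((.143,.033,(0,0,255)),(.131,.033,(0,255,0)),(.115,.027,(255,255,0))):
        p=np.array([proj(n,[.483+r*np.cos(t),-.215+r*np.sin(t),z]) for t in th[::6]])
        cv2.polylines(J,[np.int32((p-[x0,y0]+.5)*4)],True,c,1)
    O.append(np.vstack([I,J]))
cv2.imwrite('pics/c5.png',np.hstack(O))
```

```text
t 9.8 ee [0.4477 0.1851 0.2322] y_t [ 0.1237  0.9923 -0.0015] z_t [-0.001 -0.001 -1.   ] dp [0.0032 0.0079 0.5049] w 0.06 F [ 0.78 -0.92 -0.04] g 0.0
lidcorner [0.63099871 0.05157412 0.12143231] [0.4351837 0.1892527 0.126    ]
```

View pics/c5.png

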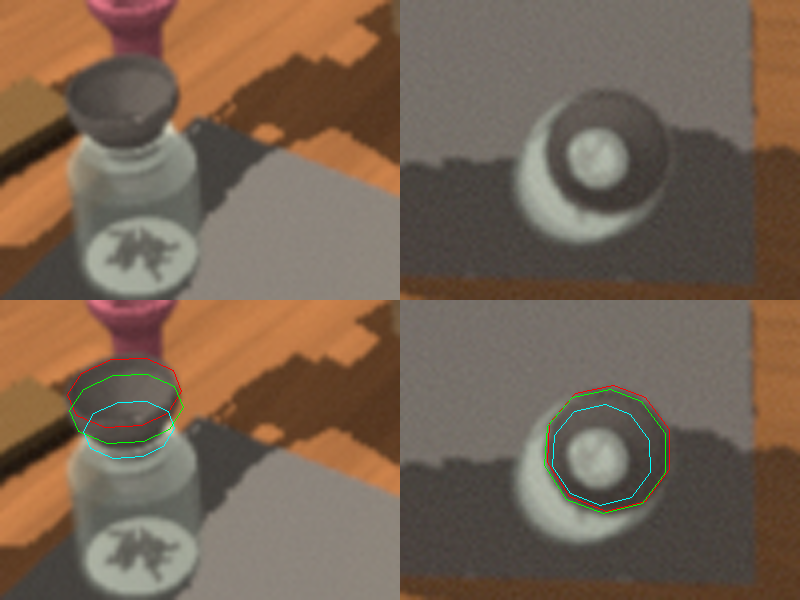

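The overlay of a properly seated, upright funnel at (0.483,-0.215) matches both views, with the rim at scene (226,213) and top (462,263). The lid corner triangulates to z=0.121, which agrees with the text. Now I'll descend on the pull and grip it.

carry_out(
  deltas=[
    {"hand": 60,"dp": [0.003,0.006,0.15],"spin": 0},
    {"hand": 60,"dp": [0.003,0.006,0.3],"spin": 0},
    {"hand": 60,"dp": [0.003,0.006,0.4],"spin": 0},
    {"hand": 60,"dp": [0.003,0.006,0.46],"spin": 0},
    {"hand": 60,"dp": [0.003,0.006,0.505],"spin": 0},
    {"hand": 60,"dp": [0.003,0.006,0.505],"spin": 0},
    {"hand": 50,"dp": [0.003,0.006,0.505],"spin": 0},
    {"hand": 40,"dp": [0.003,0.006,0.505],"spin": 0},
    {"hand": 34,"dp": [0.003,0.006,0.505],"spin": 0},
    {"hand": 28,"dp": [0.003,0.006,0.505],"spin": 0},
    {"hand": 28,"dp": [0.003,0.006,0.505],"spin": 0},
    {"hand": 28,"dp": [0.003,0.006,0.505],"spin": 0},
    {"hand": 28,"dp": [0.003,0.006,0.505],"spin": 0},
  ],
  force=20,
)

```text
time: 11.2
ee_pos: [0.4478, 0.191, 0.1081]
eef_rot: [0.061, 0.998, 0.003, 0.002]
ft_force: [2.2, 12.6, -1.3]
width: 0.0317
grip_force: 20.0
```

Run:
```python
from h import *
s=read_state();print(s['ee_pos'],s['width'],s['grip_force'],s['ft_force'])
# bin frame: hinge (0.6459,0.1622), z .111 ; pull point = grip point, (-r, h) from hinge
hx=.6459;e=s['ee_pos'];r=np.dot(e[:2]-[.6459,.1622],[-.9923,.1237]);h=.120-.111;print('r',r)
for a in range(6,61,6):
    t=np.radians(a);c,q=np.cos(t),np.sin(t)
    X=r*c-h*q;Z=r*q+h*c
    print(a,np.round([(X-r)/.25,-(Z-h)/.25],3))
```

```text
[0.44784435 0.19099139 0.10806595] 0.03173069705487766 20.014013350009918 [ 2.1618536  12.57900856 -1.28930809]
r 0.20009211300465043
6 [-0.008 -0.083]
12 [-0.025 -0.166]
18 [-0.05  -0.246]
24 [-0.084 -0.322]
30 [-0.125 -0.395]
36 [-0.174 -0.464]
42 [-0.23  -0.526]
48 [-0.292 -0.583]
54 [-0.359 -0.633]
60 [-0.431 -0.675]
```

The pull stands about 4 mm further in +y than commanded (12 N side force), so I'll ease that and lift along the arc to about 30° first.

carry_out(
  deltas=[
    {"hand": 28,"dp": [0,0.012,0],"spin": 0},
    {"hand": 28,"dp": [0,0.016,0],"spin": 0},
    {"hand": 28,"dp": [-0.002,0.016,-0.042],"spin": 0},
    {"hand": 28,"dp": [-0.008,0.016,-0.083],"spin": 0},
    {"hand": 28,"dp": [-0.015,0.016,-0.125],"spin": 0},
    {"hand": 28,"dp": [-0.025,0.016,-0.166],"spin": 0},
    {"hand": 28,"dp": [-0.037,0.016,-0.206],"spin": 0},
    {"hand": 28,"dp": [-0.05,0.016,-0.246],"spin": 0},
    {"hand": 28,"dp": [-0.066,0.016,-0.285],"spin": 0},
    {"hand": 28,"dp": [-0.084,0.016,-0.322],"spin": 0},
    {"hand": 28,"dp": [-0.104,0.016,-0.359],"spin": 0},
    {"hand": 28,"dp": [-0.125,0.016,-0.395],"spin": 0},
    {"hand": 28,"dp": [-0.125,0.016,-0.395],"spin": 0},
    {"hand": 28,"dp": [-0.125,0.016,-0.395],"spin": 0},
  ],
)

```text
time: 12.6
ee_pos: [0.4783, 0.1869, 0.206]
eef_rot: [0.062, 0.998, -0.0, -0.0]
ft_force: [-6.0, -4.2, 2.1]
width: 0.0321
grip_force: 20.0
```

carry_out(
  deltas=[
    {"hand": 28,"dp": [-0.024,-0.004,-0.035],"spin": 0},
    {"hand": 28,"dp": [-0.049,-0.004,-0.069],"spin": 0},
    {"hand": 28,"dp": [-0.077,-0.004,-0.1],"spin": 0},
    {"hand": 28,"dp": [-0.105,-0.004,-0.131],"spin": 0},
    {"hand": 28,"dp": [-0.136,-0.004,-0.16],"spin": 0},
    {"hand": 28,"dp": [-0.167,-0.004,-0.188],"spin": 0},
    {"hand": 28,"dp": [-0.2,-0.004,-0.214],"spin": 0},
    {"hand": 28,"dp": [-0.234,-0.004,-0.238],"spin": 0},
    {"hand": 28,"dp": [-0.27,-0.004,-0.26],"spin": 0},
    {"hand": 28,"dp": [-0.306,-0.004,-0.28],"spin": 0},
    {"hand": 28,"dp": [-0.306,-0.004,-0.28],"spin": 0},
    {"hand": 28,"dp": [-0.306,-0.004,-0.28],"spin": 0},
    {"hand": 28,"dp": [-0.306,-0.004,-0.28],"spin": 0},
    {"hand": 28,"dp": [-0.306,-0.004,-0.28],"spin": 0},
    {"hand": 28,"dp": [-0.306,-0.004,-0.28],"spin": 0},
  ],
)

```text
time: 14.1
ee_pos: [0.555, 0.1761, 0.2764]
eef_rot: [0.062, 0.998, -0.0, 0.001]
ft_force: [-3.7, -3.0, 4.8]
width: 0.0317
grip_force: 20.0
```

Run:
```python
from h import *
s=read_state();print(s['ee_pos'],s['width'],s['grip_force'],s['ft_force'],np.abs(s['joint_vel']).max())
a=save('scene','pics/s6.png');b=save('top','pics/t6.png')
O=[]
for n,I,(x0,y0) in(('scene',a,(260,90)),('top',b,(100,120))):
    J=cv2.resize(I[y0:y0+165,x0:x0+110],(400,600),interpolation=2)[:,:,::-1].copy() if n=='scene' else cv2.resize(I[y0:y0+225,x0:x0+150],(400,600),interpolation=2)[:,:,::-1].copy()
    k=400/(110 if n=='scene' else 150)
    for t,c in((51,(255,0,0)),(60,(0,255,0)),(69,(0,0,255))):
        q=np.radians(t);P=[]
        for (r,w) in((.0,.113),(.173,.113),(.173,-.113),(0,-.113)):
            X=r*np.cos(q)-.012*np.sin(q);Z=.111+r*np.sin(q)+.012*np.cos(q)
            P.append(proj(n,[.6459-.9923*X+.1237*w,.1622+.1237*X+.9923*w,Z]))
        cv2.polylines(J,[np.int32((np.array(P)-[x0,y0]+.5)*k)],True,c,1)
    O.append(J)
cv2.imwrite('pics/c6.png',np.hstack(O))
```

```text
[0.55500287 0.17605387 0.27637399] 0.03172644861682741 19.990136926062405 [-3.73655666 -3.04704966  4.7621382 ] 0.002441571989568103
```

View pics/c6.png

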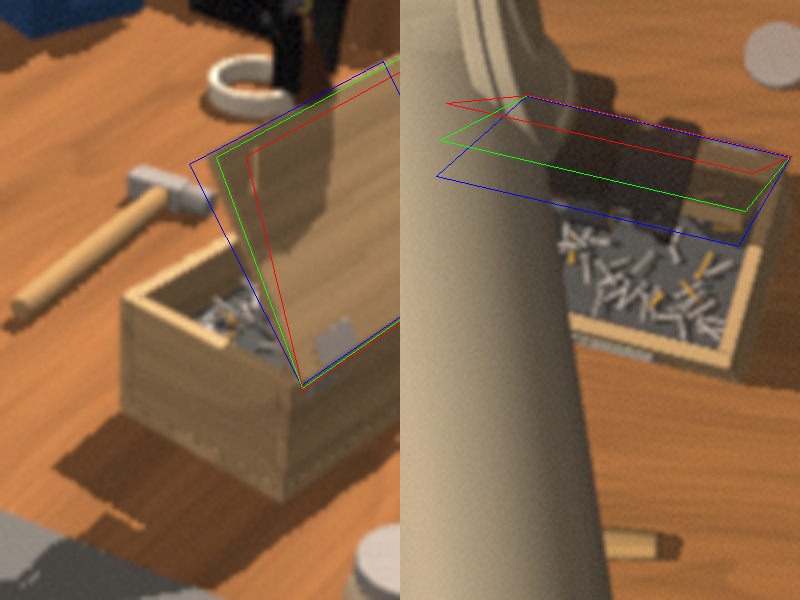

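The lid stands between the 51° (blue) and 69° (red) outlines, with its left edge near crop (215-250,155). I have no picture views left, so I'll settle the angle numerically from the edge gradients.

Run:
```python
from h import *
c=get_calibration('scene');R,t=np.array(c['R']),np.array(c['t'])
def pj(X):p=R@np.array(X)+t;return np.array([c['fx']*p[0]/p[2]+c['cx'],c['fy']*p[1]/p[2]+c['cy']])
I=cv2.imread('pics/s6.png')
def pt(r,w,n,a):
    q=np.radians(a);X=r*np.cos(q)-n*np.sin(q);Z=.111+r*np.sin(q)+n*np.cos(q)
    return pj([.6459-.9923*X+.1237*w,.1622+.1237*X+.9923*w,Z])
L=cv2.cvtColor(I,cv2.COLOR_BGR2LAB).astype(np.float32)
G=np.sqrt(sum(cv2.Sobel(cv2.GaussianBlur(L[:,:,k],(0,0),.8),-1,1,0)**2+cv2.Sobel(cv2.GaussianBlur(L[:,:,k],(0,0),.8),-1,0,1)**2 for k in range(3)))
def sc(a,n,A,B):
    p=np.array([pt(A[0]+(B[0]-A[0])*s,A[1]+(B[1]-A[1])*s,n,a) for s in np.linspace(0,1,60)],np.float32)
    return cv2.remap(G,p[:,:1].copy(),p[:,1:].copy(),1).mean()
for a in range(48,76,2):
    print(a,*[round(float(v),1) for v in(sc(a,.012,(.05,-.113),(.165,-.113)),sc(a,0,(.05,-.113),(.165,-.113)),sc(a,.012,(.173,-.1),(.173,-.03)),sc(a,0,(.173,-.1),(.173,-.03)))])
for y in (130,140,150,160): print(y,[tuple(map(int,I[y,x])) for x in range(312,340,2)], [round(float(np.interp(y,*zip(*sorted((tuple(pt(r,-.113,n,60)[::-1]) for r in np.linspace(0,.173,40)))))),1) for n in(.012,0)])
```

```text
48 107.0 98.7 114.2 104.2
50 102.8 98.3 118.5 111.5
52 101.7 100.4 118.1 117.1
54 102.3 103.8 110.7 120.5
56 96.4 103.7 96.7 118.0
58 69.0 101.2 75.7 107.9
60 57.1 104.8 49.1 91.4
62 54.5 100.2 23.6 68.6
64 39.0 70.4 11.8 42.1
66 33.6 51.4 13.1 19.2
68 33.0 41.9 9.7 11.5
70 29.6 42.7 7.0 13.3
72 27.1 49.3 18.4 9.4
74 19.2 45.5 28.9 7.5
130 [(74, 127, 196), (74, 126, 197), (72, 124, 193), (73, 122, 190), (73, 114, 166), (61, 93, 125), (59, 82, 103), (55, 78, 100), (56, 80, 102), (68, 98, 124), (56, 80, 101), (57, 81, 102), (57, 81, 101), (53, 77, 98)] [319.0, 315.7]
140 [(130, 153, 188), (95, 140, 201), (79, 128, 196), (70, 116, 177), (64, 94, 121), (61, 87, 110), (54, 77, 96), (53, 76, 96), (62, 90, 115), (73, 103, 132), (55, 76, 96), (54, 76, 96), (55, 79, 99), (56, 81, 101)] [321.7, 318.1]
150 [(34, 54, 85), (38, 60, 92), (50, 81, 123), (71, 121, 187), (74, 127, 198), (73, 122, 187), (65, 95, 121), (60, 88, 111), (55, 78, 99), (55, 80, 102), (59, 82, 105), (58, 81, 103), (58, 81, 104), (55, 79, 100)] [325.4, 321.9]
160 [(130, 195, 235), (137, 200, 239), (131, 190, 232), (91, 131, 167), (55, 79, 99), (50, 71, 90), (48, 70, 88), (53, 76, 97), (63, 90, 114), (61, 89, 112), (56, 81, 102), (71, 102, 129), (80, 115, 147), (83, 119, 151)] [329.1, 325.6]
```

By the grip point's path (rise 168 mm, travel 108 mm) the lid is at 60°. The silhouette edges give 54-62°, well inside the tolerance, and the arm is still, so I'm handing in.

```bash
python3 -c "
from h import *
s=read_state();print(s['time'],s['ee_pos'],s['grip_force'],s['ft_force'])
print(close_job())"
```

```text
14.2 [0.55502504 0.1760479  0.27638692] 19.990243791835383 [-3.74297905 -3.71772039  4.67109704]
the job is handed in; nothing more can be done
None
```

The steel funnel is seated upright in the open jar and released, the arm is holding the lid at about 60° (by eye and by the arm's path), and the job is handed in at 14.2 s with no verdict returned.

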